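# Press the candy smile into the giant cookie

## Task

Finish the giant cookie's smile: with your fingertips, press the five candies along the icing curve fully home into the cookie, one after another, starting with the green one at the end and following the curve to the red one at the other end. From the first candy to the last keep your fingertips over the cookie and within about 5 cm of its top. Press gently, do not shift, tip or lift the cookie, and leave the other things on the pan where they are.

Things in the scene. Friction and masses are not known exactly. Their poses are not given: they have to be found in the camera images.
- cookie: giant round cookie, 240 mm across, 22 mm thick, 0.4 to 0.85 kg, lying loose and flat on the pan. Origin at the centre of its underside, z up; its top is flat at z = 22 mm. A smile of white icing dashes, each ending beside a candy, on an arc of radius 75 mm about its centre, bulges towards its +x axis; two icing eyes lie on the -x side. Any yaw is possible.
- pan: aluminium sheet pan lined with brown parchment, fixed, 330 x 460 mm, rim 25 mm high, inner floor 5 mm above the table. Origin at the centre of its underside.
- candy0_top (a point): centre of the top of the GREEN candy at one end of the smile, the first to press; a round button 18 mm across. On the smile, 75 mm from the cookie's axis, at -56 degrees from the cookie's +x; neighbours 36 mm apart. Its top stands 8 mm above the cookie when its joint reads 0, 1 mm when fully home. The point moves down with it.
- candy0 (a joint): how far candy number 1 is pressed into the cookie, m: 0 standing proud, 0.007 fully home (a hard stop). It starts between 0 and 0.002, takes about 3 N straight down to move, has no spring and stays where it is left.
- candy1_top (a point): centre of the top of the red candy, number 2 of the row counted from the green one; a round button 18 mm across. On the smile, 75 mm from the cookie's axis, at -28 degrees from the cookie's +x; neighbours 36 mm apart. Its top stands 8 mm above the cookie when its joint reads 0, 1 mm when fully home. The point moves down with it.
- candy1 (a joint): how far candy number 2 is pressed into the cookie, m: 0 standing proud, 0.007 fully home (a hard stop). It starts between 0 and 0.002, takes about 3 N straight down to move, has no spring and stays where it is left.
- candy2_top (a point): centre of the top of the red candy, number 3 of the row counted from the green one; a round button 18 mm across. On the smile, 75 mm from the cookie's axis, at 0 degrees from the cookie's +x; neighbours 36 mm apart. Its top stands 8 mm above the cookie when its joint reads 0, 1 mm when fully home. The point moves down with it.
- candy2 (a joint): how far candy number 3 is pressed into the cookie, m: 0 standing proud, 0.007 fully home (a hard stop). It starts between 0 and 0.002, takes about 3 N straight down to move, has no spring and stays where it is left.
- candy3_top (a point): centre of the top of the red candy, number 4 of the row counted from the green one; a round button 18 mm across. On the smile, 75 mm from the cookie's axis, at 28 degrees from the cookie's +x; neighbours 36 mm apart. Its top stands 8 mm above the cookie when its joint reads 0, 1 mm when fully home. The point moves down with it.
- candy3 (a joint): how far candy number 4 is pressed into the cookie, m: 0 standing proud, 0.007 fully home (a hard stop). It starts between 0 and 0.002, takes about 3 N straight down to move, has no spring and stays where it is left.
- candy4_top (a point): centre of the top of the red candy, number 5 of the row counted from the green one, at the other end of the smile; a round button 18 mm across. On the smile, 75 mm from the cookie's axis, at 56 degrees from the cookie's +x; neighbours 36 mm apart. Its top stands 8 mm above the cookie when its joint reads 0, 1 mm when fully home. The point moves down with it.
- candy4 (a joint): how far candy number 5 is pressed into the cookie, m: 0 standing proud, 0.007 fully home (a hard stop). It starts between 0 and 0.002, takes about 3 N straight down to move, has no spring and stays where it is left.
- small_cookie0: small iced cookie, disc 76 mm across, 15 mm thick, on the pan; origin at the centre of its underside. Leave alone.
- small_cookie1: second small iced cookie, the same size, on the pan; origin at the centre of its underside. Leave alone.
- nozzle: steel piping nozzle, cone 45 mm high, 30 mm across its foot, standing on the pan; origin at the centre of its foot. Leave alone.
- cutter: steel ring cookie cutter, 48 mm across, 25 mm high, open at both ends, standing on the pan; origin at the centre of its underside. Leave alone.
- tin: small closed yellow sprinkle tin, 40 mm across, 35 mm high, standing on the pan; origin at the centre of its foot. Leave alone.
There are look-alikes about, which are no part of the job. Leave any purple look-alike of the cookie alone.

How it is judged:
By the outcome, as a careful person would: the job done as asked, in the order asked, and still so for the second after the job is handed in, with the robot touching nothing.
It also fails if it takes over 53 s, if anything falls off the work surface, if the arm or the gripper's body presses on something with over 40 N, if the wrist force passes 120 N, or if a joint passes its speed limit or range.

## Robot

A 6-joint arm with a two-finger parallel gripper is mounted at the origin on the work surface. World frame = base frame: x ahead of the robot, y to its left, z up, the work surface at z = 0. Lengths are in mm, angles in rad, forces in N, time in s.
With the tool pointing down it reaches from about 400 to 925 mm from the base axis. Payload 12.5 kg.
Tool frame: the origin (TCP) lies midway between the tips of the shut fingers; the grasp point (between the pads) lies 19 mm behind it; z points along the fingers, y is the line along which they close (so a half turn about z gives the same grasp; the last joint's range is limited). The gripper opens to 95 mm and grips with 3 to 60 N. Pads are 20 mm wide; open, the fingers measure 119 mm over their backs; the gripper's body (75 mm by 180 mm) begins 59 mm behind the grasp point.
Start: joints at [-1.437, 0.491, 1.559, -0, 1.092, -0.106], TCP at [148.465, -607.128, 214.661] pointing down, gripper open.
Joint ranges: [-3.1, 3.1], [-0.84, 2.19], [0.05, 2.79], [-1.13, 4.28], [0.06, 2.93], [-2.69, 2.69]. Speed limits (rad/s): [2.22, 2.22, 2.79, 3.14, 3.14, 3.14].

## Interface

Orientations are given as [roll, pitch, yaw] about the fixed x, y, z axes, in that order (R = Rz(yaw) Ry(pitch) Rx(roll)).
In Python, from cell import env gives the robot as it stands.
- The arm moves only by the tool carry_out, never from a script. Its argument "series" is a list of rows, each a list of 4 numbers: the shift along the world's x, y, z normalised to -1 to 1, where 1 is 5 cm, then the turn about the world's z normalised to -1 to 1, where 1 is 6 degrees. In form: [[x, y, z, turn], ...]. A call has exactly 5 rows; each row shifts and turns the commanded pose from where the row before left it; what a row does not reach is not made up. A row lasts 1/10 s, in which the tool goes at most 50 mm and 8.59 degrees, less where a joint would pass 70% of its speed; a pose out of reach is approached as far as the arm can. A call with a number of a shift or a turn outside -1 to 1 is refused whole. A call with a gripper value outside its range is refused whole. "fingers" is the closure, from -1 (fully open) to 1 (shut), set as the call begins (left out, the last holds). The fingers move at their own pace and stop on an object; the grip force is fixed at half the most. Time passes only in rows, so rows that do not move let the fingers close, or fill a call up. It gives the time, the measured TCP pose, the force, the opening and the grip force at its end, in the units of the state.
- env.state(): the state, without advancing time (a new reading comes with each control period).
- env.read_camera(name): name is "side" or "top" or "wrist"; returns the picture (420x560x3 uint8, red, green, blue); there is no depth.
- env.calibration(name): a dict with "K" (3x3 intrinsics, pixels), "dist" ([k1, k2, p1, p2, k3] as OpenCV has them; the pictures are not rectified), "pose" (4x4, takes a point from camera to world coordinates). Camera axes: x right, y down, z forward; pixel columns grow to the right and rows downward; lengths in mm; the calibration is good to about 2 mm. A picture is of the moment at which its call begins: read the wrist's pose just before it. calibration takes no time and is no camera call; for the wrist camera it gives the pose at the moment of the call.
- env.job_done(): hands the job in; it is judged then, once.
Trained networks look in the newest picture that a camera, given by its name, has taken for a name from the list of things; names that differ only in an ending like _2 or _b are one class to them, and where a whole thing is asked for, a point or a joint stands for the part that bears it (a point fixed in the world has none). Each returns a list of dicts, best first, with "conf" (0 to 1); they miss things now and then, are a little off and sometimes report something else, mostly with a low value. They report only what shows in the picture. A call takes as long as a camera call. They do not tell look-alikes from the thing itself.
- env.look_for(camera, label): "position" ([row, column] as shares, 0 to 1, of the picture: columns of its width, rows of its height, amid what is visible of it).
The state is a dict: "t": time; "joints": joint angles; "qvel": joint speeds; "tau": joint torques, N m; "eef_pos": TCP position; "tcp_rot": TCP orientation; "ft_force": force on the tool from outside, world axes, zero at the start; "moment": the same for the moment, N m; "opening": opening from 0.0 (shut) to 1.0 (fully open); "grip_force": force on a finger pad.
Only numpy, scipy, OpenCV 4.12 (cv2) and the standard library are available. Lean on these libraries where they do the work, as an engineer would, in place of code of your own. Each camera call takes 0.05 s, during which the arm holds its last target. There are 200 camera calls.

## Working session

There is one attempt and no reset: what is moved stays moved. The work goes in short steps, Python scripts to look and compute and a tool call to move; the robot and the scene stay as the last step left them, time stands still between calls to the robot, and variables do not carry over. Pictures are saved under pics/ and viewed, at most 10 in all, crops included, and the job is handed in when it is done.

Besides the shell and the picture viewer there is one more tool, called after "Request:" as a command line: name --pt "numbers of a row" for each row, then --argument value for the rest. carry_out: Moves the arm, as the interface text tells. Its arguments: {"type":"object","properties":{"series":{"type":"array","items":{"type":"array","items":{"type":"number","minimum":-1,"maximum":1}}},"fingers":{"type":"number"}},"required":["series"]}

```bash
mkdir -p pics; python3 - <<'E'
from cell import env
import cv2, numpy as np
s=env.state();print(s['t'],s['eef_pos'],s['tcp_rot'],s['opening'],s['ft_force'])
for c in ['top','side']:
    im=env.read_camera(c);cv2.imwrite(f'pics/{c}0.png',im[:,:,::-1])
    k=env.calibration(c);print(c,np.round(k['K'],1).tolist(),np.round(k['dist'],4),np.round(k['pose'],3).tolist())
E
```

```text
0.0 [ 148.43961207 -606.83892754  214.06141553] [-3.14043082e+00 -1.32257859e-04  2.39785973e-01] 0.9999376517493371 [-0.22807056  0.11861926 -0.3234323 ]
top [[459.0, 0.0, 279.0], [0.0, 459.0, 204.1], [0.0, 0.0, 1.0]] [-0.1225  0.      0.      0.      0.    ] [[0.006, -0.998, 0.056, 424.13], [-1.0, -0.007, -0.026, 47.871], [0.026, -0.056, -0.998, 1240.44], [0.0, 0.0, 0.0, 1.0]]
side [[412.6, 0.0, 283.6], [0.0, 412.6, 211.4], [0.0, 0.0, 1.0]] [-0.1281  0.      0.      0.      0.    ] [[0.969, -0.181, 0.167, 355.858], [-0.246, -0.712, 0.658, -579.75], [-0.001, -0.679, -0.734, 701.772], [0.0, 0.0, 0.0, 1.0]]
```

```bash
ls -la .
```

```text
total 12
drwxr-xr-x  3 agent agent 4096 Nov 30 04:15 .
drwxr-xr-x 23 root  root  4096 Nov 30 04:15 ..
drwxr-xr-x  2 agent agent 4096 Nov 30 04:15 pics
```

View pics/top0.png

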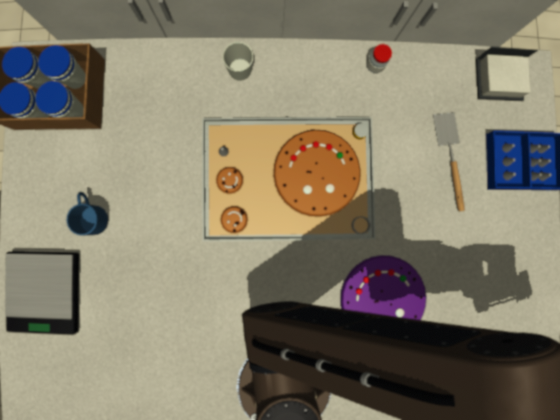

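View pics/side0.png

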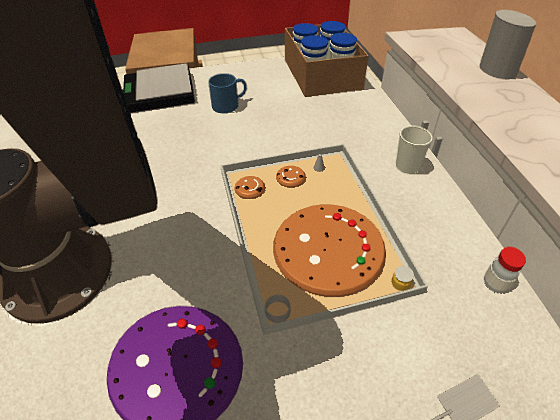

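The pictures show two cookies with candies. The brown one is on the pan at top (317,172) and side (329,249). The purple look-alike is off the pan at top (384,295) and side (175,365). The brown one fits the description. Its green candy is at top (340,155) and the reds run through (329,147), (316,144), (304,149) to (292,157). Next I'll crop it to confirm and triangulate.

```bash
cat > h.py <<'E'
from cell import env
import cv2, numpy as np
from scipy.optimize import least_squares
def blobs(im,box):
    r0,r1,c0,c1=box; hsv=cv2.cvtColor(np.ascontiguousarray(im),cv2.COLOR_RGB2HSV).astype(int)
    H,S,V=hsv[...,0],hsv[...,1],hsv[...,2]; out=[]
    for n,m in (('g',(H>40)&(H<85)&(S>120)&(V>40)),('r',((H<4)|(H>174))&(S>190)&(V>110))):
        mm=np.zeros(m.shape,np.uint8); mm[r0:r1,c0:c1]=m[r0:r1,c0:c1]
        k,_,st,ce=cv2.connectedComponentsWithStats(mm)
        out+=[(n,st[i,4],*np.round(ce[i],1)) for i in range(1,k) if st[i,4]>=8]
    return out
def project(P,cal):
    T=np.linalg.inv(cal['pose']); r,_=cv2.Rodrigues(T[:3,:3])
    return cv2.projectPoints(np.float64(P).reshape(-1,1,3),r,T[:3,3],cal['K'],cal['dist'])[0][:,0]
def tri(pix,cals):
    A=[];b=[]
    for p,c in zip(pix,cals):
        u=cv2.undistortPoints(np.float64([[p]]),c['K'],c['dist'])[0,0]
        d=c['pose'][:3,:3]@np.array([u[0],u[1],1]); d/=np.linalg.norm(d); M=np.eye(3)-np.outer(d,d)
        A.append(M);b.append(M@c['pose'][:3,3])
    return np.linalg.lstsq(np.vstack(A),np.hstack(b),rcond=None)[0]
ANG=np.radians([-56,-28,0,28,56])
def model(x,y,z,yaw):
    return np.c_[x+75*np.cos(ANG+yaw),y+75*np.sin(ANG+yaw),z+0*ANG]
def onplane(p,c,z):
    u=cv2.undistortPoints(np.float64([[p]]),c['K'],c['dist'])[0,0]
    d=c['pose'][:3,:3]@np.array([u[0],u[1],1]); o=c['pose'][:3,3]
    return o+d*(z-o[2])/d[2]
E
python3 - <<'E'
from h import *
for c,box in (('top',(115,240,265,375)),('side',(195,300,265,395))):
    im=env.read_camera(c); print(c,[tuple(map(str,b)) for b in blobs(im,box)])
    for l in ['cookie']+['candy%d_top'%i for i in range(5)]:
        print(l,[(round(d['conf'],2),np.round(np.array(d['position'])[::-1]*[560,420],1).tolist()) for d in env.look_for(c,l)[:3]])
    r0,r1,c0,c1=box; cv2.imwrite(f'pics/{c}c.png',cv2.resize(im[r0:r1,c0:c1],None,fx=4,fy=4,interpolation=2)[:,:,::-1])
E
python3 -c "
import cv2,numpy as np
a=cv2.imread('pics/topc.png');b=cv2.imread('pics/sidec.png');print(a.shape,b.shape)
o=np.zeros((500,960,3),np.uint8);o[:500,:440]=a[:500];o[:420,440:]=b[:420];cv2.imwrite('pics/both.png',cv2.resize(o,(800,417)))"
```

```text
top [('g', '24', '339.3', '155.0'), ('r', '16', '315.5', '144.0'), ('r', '16', '328.5', '146.5'), ('r', '17', '302.6', '147.9'), ('r', '16', '293.2', '157.4')]
cookie [(0.94, [316.6, 172.9]), (0.93, [383.7, 287.7])]
candy0_top [(0.6, [407.8, 275.4])]
candy1_top [(0.43, [392.9, 270.7])]
candy2_top []
candy3_top [(0.52, [236.3, 220.6])]
candy4_top [(0.65, [314.4, 175.2])]
side [('g', '54', '360.5', '259.7'), ('r', '41', '336.3', '215.9'), ('r', '43', '351.5', '222.5'), ('r', '39', '362.0', '233.4'), ('r', '46', '365.7', '246.7')]
cookie [(0.88, [329.7, 251.5]), (0.6, [175.9, 366.2])]
candy0_top [(0.75, [351.1, 224.7]), (0.46, [362.9, 256.8]), (0.43, [208.7, 384.8])]
candy1_top [(0.49, [217.7, 361.1]), (0.43, [364.4, 245.3]), (0.29, [336.4, 214.8])]
candy2_top [(0.42, [360.3, 232.3])]
candy3_top [(0.5, [352.7, 222.1])]
candy4_top [(0.59, [338.5, 215.7])]
(500, 440, 3) (420, 520, 3)
```

View pics/both.png

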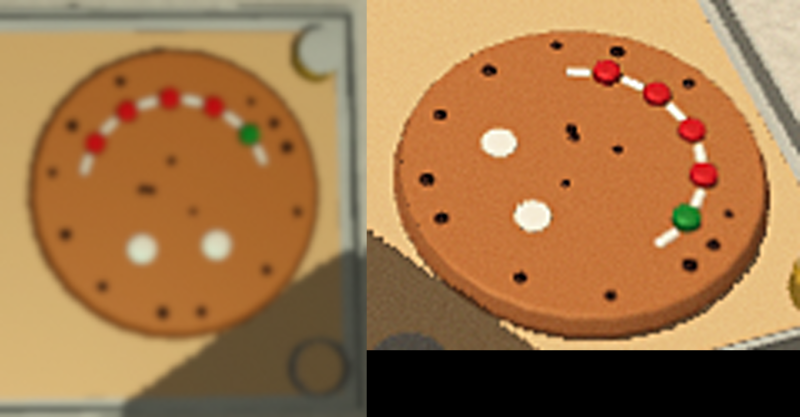

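The crop confirms the brown cookie: white dashes, two eyes, and a green candy at the right end of the smile followed by four reds. I'll triangulate and fit it now.

```bash
python3 - <<'E'
from h import *
t=env.calibration('top');s=env.calibration('side')
tp=[(339.3,155),(328.5,146.5),(315.5,144),(302.6,147.9),(293.2,157.4)]
sp=[(360.5,259.7),(365.7,246.7),(362,233.4),(351.5,222.5),(336.3,215.9)]
for a,b in zip(tp,sp): print(np.round(tri([a,b],[t,s]),1))
for nm,cs,ps in (('both',(t,s),(tp,sp)),('top',(t,),(tp,)),('side',(s,),(sp,))):
    f=lambda q:np.hstack([(project(model(q[0],q[1],q[2] if nm=='both' else 32,q[3]),c)-np.array(p)).ravel() for c,p in zip(cs,ps)])
    r=least_squares(f,[500,-40,32,0]);print(nm,np.round(r.x,3),'rms px',np.sqrt(np.mean(r.fun**2)).round(2))
    print(np.round(model(*r.x),1).tolist())
st=env.state();print(st['t'],st['eef_pos'])
w=env.calibration('wrist');print(np.round(w['K'],1).tolist(),w['dist'],np.round(w['pose'],3).tolist())
for p in [(352,225),(362,131),(224,151),(229,180),(234,219)]: print(p,np.round(onplane(p,t,25),0))
E
```

```text
[ 625.4 -144.1   30. ]
[ 648.3 -115.2   29.2]
[654.2 -80.1  29.6]
[643.2 -45.5  29.6]
[617.  -20.3  31.2]
both [ 5.79486e+02 -8.49230e+01  2.99100e+01  6.70000e-02] rms px 0.11
[[625.5, -144.2, 29.9], [647.9, -115.6, 29.9], [654.3, -79.9, 29.9], [643.2, -45.4, 29.9], [617.2, -20.1, 29.9]]
top [ 5.79128e+02 -8.46440e+01  4.76090e+01  6.60000e-02] rms px 0.11
[[625.1, -143.9, 47.6], [647.5, -115.4, 47.6], [654.0, -79.7, 47.6], [642.9, -45.1, 47.6], [616.9, -19.8, 47.6]]
side [ 5.78602e+02 -8.64630e+01  3.19850e+01  6.70000e-02] rms px 0.13
[[624.6, -145.7, 32.0], [647.0, -117.1, 32.0], [653.4, -81.4, 32.0], [642.3, -46.9, 32.0], [616.3, -21.6, 32.0]]
0.8 [ 148.46261729 -607.1168001   214.66823428]
[[324.9, 0.0, 281.9], [0.0, 324.9, 209.0], [0.0, 0.0, 1.0]] [-0.04651749  0.          0.          0.          0.        ] [[0.237, -0.938, -0.252, 218.426], [-0.972, -0.229, -0.061, -590.496], [-0.0, 0.259, -0.966, 384.884], [0.0, 0.0, 0.0, 1.0]]
(352, 225) [ 438. -179.   25.]
(362, 131) [ 693. -207.   25.]
(224, 151) [634. 164.  25.]
(229, 180) [556. 150.  25.]
(234, 219) [452. 135.  25.]
```

Request:
carry_out --pt "0.59 0.66 0 0" --pt "0.59 0.66 0 0" --pt "0.59 0.66 0 0" --pt "0.59 0.66 0 0" --pt "0.59 0.66 0 0" --fingers 1

```text
t: 1.3
eef_pos: [296.9, -440.8, 214.8]
tcp_rot: [3.141, -0.0, 0.239]
ft_force: [-0.4, -1.0, -0.3]
opening: 0.639
grip_force: 0.0
```

Request:
carry_out --pt "0.59 0.66 0 0" --pt "0.59 0.66 0 0" --pt "0.59 0.66 0 0" --pt "0.59 0.66 0 0" --pt "0.59 0.66 0 0"

```text
t: 1.8
eef_pos: [444.5, -275.6, 214.9]
tcp_rot: [3.141, -0.0, 0.24]
ft_force: [-0.3, 0.2, -0.1]
opening: 0.213
grip_force: 0.0
```

Request:
carry_out --pt "0.59 0.66 0 0" --pt "0.59 0.66 0 0" --pt "0.59 0.66 0 0" --pt "0.59 0.66 0 0" --pt "0.59 0.66 0 0"

```text
t: 2.3
eef_pos: [592.1, -110.5, 214.8]
tcp_rot: [3.141, -0.0, 0.24]
ft_force: [0.7, -0.6, -0.6]
opening: 0.002
grip_force: 0.0
```

Request:
carry_out --pt "0 0 0 0" --pt "0 0 0 0" --pt "0 0 0 0" --pt "0 0 0 0" --pt "0 0 0 0"

```text
t: 2.8
eef_pos: [590.5, -113.1, 214.9]
tcp_rot: [3.141, -0.0, 0.238]
ft_force: [-0.3, 0.4, -0.3]
opening: 0.007
grip_force: 0.0
```

```bash
python3 - <<'E'
from h import *
st=env.state();print(st['t'],st['eef_pos'],st['tcp_rot'],st['opening'],st['ft_force'])
w=env.calibration('wrist');im=env.read_camera('wrist');cv2.imwrite('pics/w1.png',im[:,:,::-1])
print([tuple(map(str,b)) for b in blobs(im,(0,420,0,560))]);print(np.round(w['pose'],3).tolist())
print(np.round(project(model(579.5,-84.9,33,.067),w),1).tolist(),project(st['eef_pos'],w))
np.save('w1.npy',w['pose'])
E
```

```text
2.8 [ 590.54376358 -113.05404586  214.88947814] [ 3.14134965e+00 -1.58900703e-04  2.38336423e-01] 0.007005804678602868 [-0.30525954  0.41239551 -0.33827151]
[('g', '176', '317.1', '165.0'), ('r', '164', '265.9', '124.5'), ('r', '169', '232.2', '127.0'), ('r', '161', '297.0', '138.4'), ('r', '171', '204.3', '145.4')]
[[0.236, -0.939, -0.252, 660.494], [-0.972, -0.228, -0.061, -96.496], [-0.0, 0.259, -0.966, 385.099], [0.0, 0.0, 0.0, 1.0]]
[[317.1, 165.1], [296.7, 138.3], [265.3, 124.1], [231.0, 126.8], [203.1, 145.5]] [[281.30696743 253.89105219]]
```

View pics/w1.png

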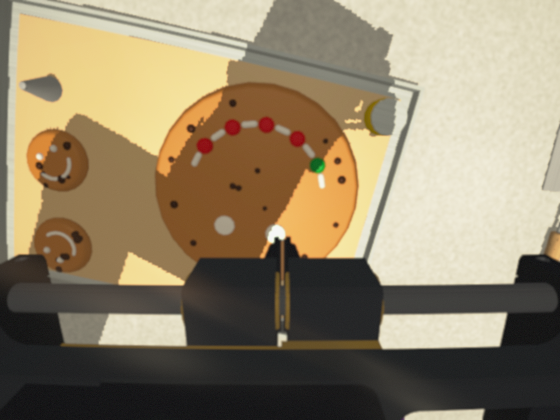

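The wrist view matches the model within about 1 px: green at (317,165), last red at (204,145), shut fingertips at (281,235). I'll refine the fit with all three views.

```bash
python3 - <<'E'
from h import *
t=env.calibration('top');s=env.calibration('side');w=env.calibration('wrist')
tp=[(339.3,155),(328.5,146.5),(315.5,144),(302.6,147.9),(293.2,157.4)]
sp=[(360.5,259.7),(365.7,246.7),(362,233.4),(351.5,222.5),(336.3,215.9)]
wp=[(317.1,165.0),(297,138.4),(265.9,124.5),(232.2,127),(204.3,145.4)]
for nm,cs,ps,k in (('all',(t,s,w),(tp,sp,wp),(2.6,2,1.1)),('wrist',(w,),(wp,),(1,))):
    f=lambda q:np.hstack([k_*(project(model(q[0],q[1],q[2] if nm=='all' else 31,q[3]),c)-np.array(p)).ravel() for c,p,k_ in zip(cs,ps,k)])
    r=least_squares(f,[580,-84,32,0]);print(nm,np.round(r.x,3),'rms',np.sqrt(np.mean(r.fun**2)).round(2))
    print(np.round(model(*r.x),1).tolist())
E
```

```text
all [ 5.79455e+02 -8.50700e+01  2.99900e+01  6.60000e-02] rms 0.26
[[625.4, -144.3, 30.0], [647.9, -115.8, 30.0], [654.3, -80.1, 30.0], [643.2, -45.6, 30.0], [617.2, -20.3, 30.0]]
wrist [ 5.79521e+02 -8.53200e+01  3.21360e+01  6.60000e-02] rms 0.18
[[625.4, -144.6, 32.1], [647.9, -116.1, 32.1], [654.4, -80.4, 32.1], [643.3, -45.8, 32.1], [617.3, -20.5, 32.1]]
```

Request:
carry_out --pt "0.175 -0.157 -0.8 0" --pt "0.175 -0.157 -0.8 0" --pt "0.175 -0.157 -0.8 0" --pt "0.175 -0.157 -0.7 0" --pt "0 0 0 0"

```text
t: 3.35
eef_pos: [624.3, -144.1, 55.3]
tcp_rot: [-3.138, 0.006, 0.238]
ft_force: [-0.4, 0.5, -0.1]
opening: 0.007
grip_force: 0.0
```

Request:
carry_out --pt "0 0 0 0" --pt "0 0 0 0" --pt "0 0 0 0" --pt "0 0 0 0" --pt "0 0 0 0"

```text
t: 3.85
eef_pos: [626.1, -143.4, 60.7]
tcp_rot: [3.141, -0.001, 0.24]
ft_force: [-0.1, 0.4, 0.0]
opening: 0.004
grip_force: 0.0
```

```bash
python3 - <<'E'
from h import *
st=env.state();print(st['t'],st['eef_pos'],st['tcp_rot'],st['ft_force'])
im=env.read_camera('side');cv2.imwrite('pics/s2.png',cv2.resize(im[180:300,280:420],None,fx=5,fy=5)[:,:,::-1])
E
```

```text
3.85 [ 626.14856151 -143.44763327   60.66496157] [ 3.14079984e+00 -1.10587368e-03  2.39986786e-01] [-0.12300102  0.40814032  0.03294218]
```

View pics/s2.png

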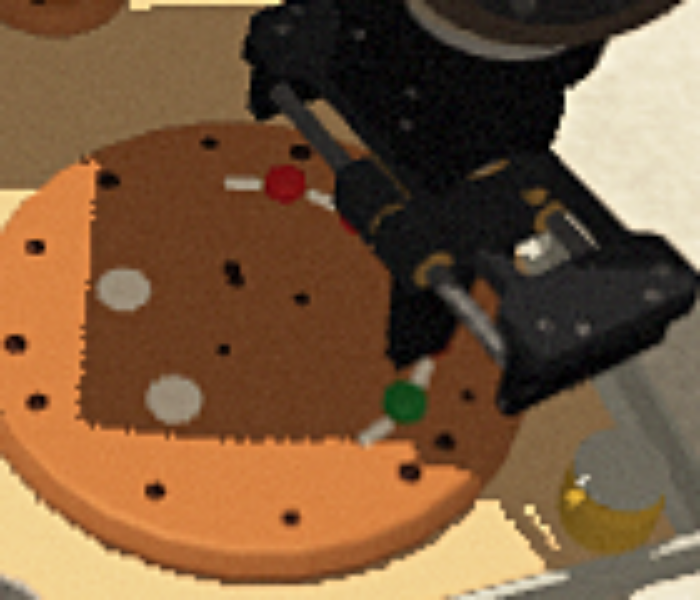

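The shut tips sit about 26 mm above the green candy (crop (400,355) against (405,401)), which is lined up. I'll descend gently.

Request:
carry_out --pt "-0.01 -0.014 -0.12 0" --pt "0 0 -0.12 0" --pt "0 0 -0.12 0" --pt "0 0 -0.1 0" --pt "0 0 -0.04 0"

```text
t: 4.4
eef_pos: [625.1, -144.2, 33.7]
tcp_rot: [-3.141, 0.001, 0.24]
ft_force: [-1.9, 0.2, 2.3]
opening: 0.008
grip_force: 1.5
```

Request:
carry_out --pt "0 0 -0.01 0" --pt "0 0 -0.01 0" --pt "0 0 -0.01 0" --pt "0 0 -0.01 0" --pt "0 0 -0.01 0"

```text
t: 4.9
eef_pos: [625.6, -144.2, 32.4]
tcp_rot: [3.141, -0.0, 0.24]
ft_force: [-0.9, 0.0, 2.6]
opening: 0.006
grip_force: 1.5
```

Request:
carry_out --pt "0 0 -0.014 0" --pt "0 0 -0.014 0" --pt "0 0 -0.014 0" --pt "0 0 -0.014 0" --pt "0 0 -0.014 0"

```text
t: 5.4
eef_pos: [625.6, -144.3, 28.7]
tcp_rot: [3.141, -0.0, 0.24]
ft_force: [-0.2, -0.3, 3.5]
opening: 0.007
grip_force: 1.5
```

Request:
carry_out --pt "0 0 -0.006 0" --pt "0 0 -0.006 0" --pt "0 0 -0.006 0" --pt "0 0 0 0" --pt "0 0 0 0"

```text
t: 5.9
eef_pos: [625.6, -144.3, 27.8]
tcp_rot: [3.141, -0.0, 0.24]
ft_force: [1.1, 0.2, 2.4]
opening: 0.004
grip_force: 1.0
```

Request:
carry_out --pt "0 0 -0.006 0" --pt "0 0 -0.006 0" --pt "0 0 0 0" --pt "0 0 0 0" --pt "0 0 0 0"

```text
t: 6.4
eef_pos: [625.6, -144.3, 27.3]
tcp_rot: [3.141, -0.0, 0.24]
ft_force: [0.5, 0.5, 4.8]
opening: 0.005
grip_force: 2.4
```

Request:
carry_out --pt "0 0 -0.006 0" --pt "0 0 -0.006 0" --pt "0 0 0 0" --pt "0 0 0 0" --pt "0 0 0 0"

```text
t: 6.9
eef_pos: [625.6, -144.3, 27.2]
tcp_rot: [3.141, -0.0, 0.24]
ft_force: [-1.6, 0.1, 9.7]
opening: 0.004
grip_force: 5.0
```

Hard stop found at z≈27.2, with the force rising to 9.7 N. Next, candy 2.

Request:
carry_out --pt "0 0 0.16 0" --pt "0 0 0.16 0" --pt "0.14 0.18 0 0" --pt "0.16 0.2 0 0" --pt "0.146 0.186 0 0"

```text
t: 7.4
eef_pos: [648.4, -114.7, 42.3]
tcp_rot: [-3.141, 0.0, 0.24]
ft_force: [0.2, -0.2, 0.5]
opening: 0.004
grip_force: 0.0
```

Request:
carry_out --pt "0 0 0 0" --pt "0 0 0 0" --pt "0 0 0 0" --pt "0 0 0 0" --pt "0 0 0 0"

```text
t: 7.9
eef_pos: [647.6, -116.2, 42.6]
tcp_rot: [3.141, 0.0, 0.239]
ft_force: [-0.1, -0.2, 0.6]
opening: 0.005
grip_force: 0.0
```

Request:
carry_out --pt "0 0 -0.08 0" --pt "0 0 -0.06 0" --pt "0 0 -0.03 0" --pt "0 0 -0.014 0" --pt "0 0 -0.014 0"

```text
t: 8.4
eef_pos: [647.6, -115.9, 32.7]
tcp_rot: [-3.142, 0.0, 0.24]
ft_force: [-2.1, -0.7, 2.3]
opening: 0.003
grip_force: 1.5
```

Request:
carry_out --pt "0 0 -0.016 0" --pt "0 0 -0.016 0" --pt "0 0 -0.016 0" --pt "0 0 -0.016 0" --pt "0 0 -0.016 0"

```text
t: 8.9
eef_pos: [647.7, -115.9, 28.6]
tcp_rot: [3.142, 0.0, 0.24]
ft_force: [-2.1, -0.4, 3.0]
opening: 0.007
grip_force: 1.5
```

Request:
carry_out --pt "0 0 -0.012 0" --pt "0 0 -0.012 0" --pt "0 0 0 0" --pt "0 0 0 0" --pt "0 0 0 0"

```text
t: 9.4
eef_pos: [648.0, -115.9, 27.4]
tcp_rot: [3.141, -0.0, 0.24]
ft_force: [-0.1, 0.1, 0.2]
opening: 0.003
grip_force: 0.0
```

Request:
carry_out --pt "0 0 -0.006 0" --pt "0 0 -0.006 0" --pt "0 0 -0.006 0" --pt "0 0 0 0" --pt "0 0 0 0"

```text
t: 9.9
eef_pos: [648.0, -116.0, 27.3]
tcp_rot: [3.141, -0.001, 0.24]
ft_force: [-1.3, 0.3, 7.2]
opening: 0.003
grip_force: 3.7
```

Request:
carry_out --pt "0 0 -0.005 0" --pt "0 0 -0.005 0" --pt "0 0 0 0" --pt "0 0 0 0" --pt "0 0 0 0"

```text
t: 10.4
eef_pos: [648.0, -116.0, 27.2]
tcp_rot: [3.141, -0.001, 0.24]
ft_force: [-3.3, 1.7, 10.6]
opening: 0.006
grip_force: 5.7
```

Request:
carry_out --pt "0 0 0.16 0" --pt "0 0 0.16 0" --pt "0.04 0.22 0 0" --pt "0.046 0.26 0 0" --pt "0.04 0.23 0 0"

```text
t: 10.9
eef_pos: [654.1, -78.9, 41.8]
tcp_rot: [-3.141, 0.0, 0.24]
ft_force: [-0.2, 0.7, -0.7]
opening: 0.006
grip_force: 0.0
```

Request:
carry_out --pt "0 0 0 0" --pt "0 0 0 0" --pt "0 0 0 0" --pt "0 0 0 0" --pt "0 0 0 0"

```text
t: 11.4
eef_pos: [654.0, -80.8, 42.0]
tcp_rot: [3.142, 0.0, 0.239]
ft_force: [0.5, -0.2, 0.1]
opening: 0.009
grip_force: 0.0
```

Request:
carry_out --pt "0.004 0.008 -0.08 0" --pt "0 0 -0.06 0" --pt "0 0 -0.03 0" --pt "0 0 -0.014 0" --pt "0 0 -0.014 0"

```text
t: 11.9
eef_pos: [654.1, -80.0, 32.2]
tcp_rot: [3.142, 0.0, 0.24]
ft_force: [-2.9, -0.6, 2.5]
opening: 0.004
grip_force: 1.5
```

Request:
carry_out --pt "0 0 -0.016 0" --pt "0 0 -0.016 0" --pt "0 0 -0.016 0" --pt "0 0 -0.016 0" --pt "0 0 -0.016 0"

```text
t: 12.4
eef_pos: [654.2, -80.0, 28.1]
tcp_rot: [3.142, 0.0, 0.24]
ft_force: [-2.4, -0.1, 2.9]
opening: 0.005
grip_force: 1.5
```

Request:
carry_out --pt "0 0 -0.012 0" --pt "0 0 -0.012 0" --pt "0 0 -0.006 0" --pt "0 0 0 0" --pt "0 0 0 0"

```text
t: 12.9
eef_pos: [654.3, -80.1, 27.2]
tcp_rot: [3.141, -0.0, 0.24]
ft_force: [-4.1, 0.7, 8.6]
opening: 0.007
grip_force: 4.3
```

Request:
carry_out --pt "0 0 -0.005 0" --pt "0 0 0 0" --pt "0 0 0 0" --pt "0 0 0 0" --pt "0 0 0 0"

```text
t: 13.4
eef_pos: [654.3, -80.0, 27.2]
tcp_rot: [3.141, -0.0, 0.24]
ft_force: [-5.6, 0.2, 11.4]
opening: 0.006
grip_force: 5.3
```

Request:
carry_out --pt "0 0 0.16 0" --pt "0 0 0.16 0" --pt "-0.07 0.22 0 0" --pt "-0.08 0.25 0 0" --pt "-0.072 0.22 0 0"

```text
t: 13.9
eef_pos: [642.5, -44.1, 42.2]
tcp_rot: [-3.141, 0.0, 0.24]
ft_force: [0.9, -0.0, -0.3]
opening: 0.004
grip_force: 0.0
```

Request:
carry_out --pt "0 0 0 0" --pt "0 0 0 0" --pt "0 0 0 0" --pt "0 0 0 0" --pt "0 0 0 0"

```text
t: 14.4
eef_pos: [643.3, -45.9, 42.4]
tcp_rot: [3.141, -0.0, 0.239]
ft_force: [0.0, 0.3, -0.7]
opening: 0.004
grip_force: 0.0
```

Request:
carry_out --pt "0 0 -0.08 0" --pt "0 0 -0.06 0" --pt "0 0 -0.03 0" --pt "0 0 -0.016 0" --pt "0 0 -0.016 0"

```text
t: 14.9
eef_pos: [643.1, -45.5, 32.3]
tcp_rot: [3.142, 0.0, 0.24]
ft_force: [-2.0, -0.5, 2.1]
opening: 0.007
grip_force: 1.5
```

Request:
carry_out --pt "0 0 -0.016 0" --pt "0 0 -0.016 0" --pt "0 0 -0.016 0" --pt "0 0 -0.016 0" --pt "0 0 -0.016 0"

```text
t: 15.4
eef_pos: [643.1, -45.5, 28.3]
tcp_rot: [3.142, 0.0, 0.24]
ft_force: [-2.6, -0.8, 3.7]
opening: 0.006
grip_force: 1.5
```

Request:
carry_out --pt "0 0 -0.012 0" --pt "0 0 -0.012 0" --pt "0 0 -0.006 0" --pt "0 0 0 0" --pt "0 0 0 0"

```text
t: 15.9
eef_pos: [643.1, -45.5, 27.2]
tcp_rot: [3.141, -0.0, 0.24]
ft_force: [-4.5, -1.3, 8.0]
opening: 0.006
grip_force: 3.8
```

Stop reached. After one small top-up I'll move to candy 5 at (617.3,-20.4), a shift of (-25.8, +25.1).

Request:
carry_out --pt "0 0 -0.005 0" --pt "0 0 0 0" --pt "0 0 0 0" --pt "0 0 0 0" --pt "0 0 0 0"

```text
t: 16.4
eef_pos: [643.1, -45.5, 27.2]
tcp_rot: [3.141, -0.0, 0.24]
ft_force: [-4.2, -0.4, 9.4]
opening: 0.005
grip_force: 4.9
```

Request:
carry_out --pt "0 0 0.16 0" --pt "0 0 0.16 0" --pt "-0.16 0.16 0 0" --pt "-0.19 0.18 0 0" --pt "-0.166 0.164 0 0"

```text
t: 16.9
eef_pos: [616.0, -19.3, 42.3]
tcp_rot: [-3.141, 0.001, 0.24]
ft_force: [0.2, 0.5, -0.9]
opening: 0.004
grip_force: 0.0
```

Request:
carry_out --pt "0 0 0 0" --pt "0 0 0 0" --pt "0 0 0 0" --pt "0 0 0 0" --pt "0 0 0 0"

```text
t: 17.4
eef_pos: [617.5, -20.6, 42.4]
tcp_rot: [3.141, 0.0, 0.24]
ft_force: [0.3, -0.5, 0.4]
opening: 0.004
grip_force: 0.0
```

Request:
carry_out --pt "0 0 -0.08 0" --pt "0 0 -0.06 0" --pt "0 0 -0.03 0" --pt "0 0 -0.016 0" --pt "0 0 -0.016 0"

```text
t: 17.9
eef_pos: [617.2, -20.4, 32.5]
tcp_rot: [3.142, 0.0, 0.24]
ft_force: [-2.4, 0.3, 2.1]
opening: 0.007
grip_force: 1.5
```

Request:
carry_out --pt "0 0 -0.016 0" --pt "0 0 -0.016 0" --pt "0 0 -0.016 0" --pt "0 0 -0.016 0" --pt "0 0 -0.016 0"

```text
t: 18.4
eef_pos: [617.3, -20.3, 28.4]
tcp_rot: [3.142, 0.0, 0.24]
ft_force: [-2.2, -0.2, 3.1]
opening: 0.007
grip_force: 1.5
```

Request:
carry_out --pt "0 0 -0.012 0" --pt "0 0 -0.012 0" --pt "0 0 -0.006 0" --pt "0 0 0 0" --pt "0 0 0 0"

```text
t: 18.9
eef_pos: [617.4, -20.3, 27.3]
tcp_rot: [3.141, -0.0, 0.24]
ft_force: [-3.9, -0.4, 5.5]
opening: 0.005
grip_force: 3.2
```

Request:
carry_out --pt "0 0 -0.006 0" --pt "0 0 -0.006 0" --pt "0 0 0 0" --pt "0 0 0 0" --pt "0 0 0 0"

```text
t: 19.4
eef_pos: [617.4, -20.3, 27.2]
tcp_rot: [3.141, -0.0, 0.24]
ft_force: [-5.4, 0.4, 12.5]
opening: 0.006
grip_force: 5.9
```

Home. I'll lift straight up, then check with the wrist and side views.

Request:
carry_out --pt "0 0 0.2 0" --pt "0 0 0.4 0" --pt "0 0 0.6 0" --pt "0 0 0.6 0" --pt "0 0 0.6 0"

```text
t: 19.9
eef_pos: [617.6, -20.2, 147.9]
tcp_rot: [3.141, -0.001, 0.24]
ft_force: [0.0, -0.4, -0.3]
opening: 0.006
grip_force: 0.0
```

Request:
carry_out --pt "-0.4 -0.5 0.6 0" --pt "-0.4 -0.6 0.6 0" --pt "0 -0.6 0 0" --pt "0 0 0 0" --pt "0 0 0 0"

```text
t: 20.4
eef_pos: [577.4, -105.5, 206.5]
tcp_rot: [3.142, -0.0, 0.238]
ft_force: [0.4, 0.3, 0.1]
opening: 0.006
grip_force: 0.0
```

Request:
carry_out --pt "0 0 0 0" --pt "0 0 0 0" --pt "0 0 0 0" --pt "0 0 0 0" --pt "0 0 0 0"

```text
t: 20.9
eef_pos: [577.4, -105.0, 206.3]
tcp_rot: [3.142, 0.0, 0.24]
ft_force: [-0.6, 0.4, 0.3]
opening: 0.009
grip_force: 0.0
```

```bash
python3 - <<'E'
from h import *
st=env.state();print(st['t'],st['eef_pos'],st['ft_force'])
w=env.calibration('wrist');im=env.read_camera('wrist');s=env.read_camera('side')
b=blobs(im,(0,420,0,560));print([tuple(map(str,x)) for x in b]);
bs=blobs(s,(195,300,265,395));print([tuple(map(str,x)) for x in bs])
print('model z28',np.round(project(model(579.5,-85.2,28,.066),w),1).tolist());print(np.round(project(model(579.5,-85.2,28,.066),env.calibration('side')),1).tolist())
o=np.zeros((420,800,3),np.uint8);o[:,:560]=im;o[:360,560:]=cv2.resize(s[190:310,310:390],None,fx=3,fy=3);cv2.imwrite('pics/end.png',o[:,:,::-1])
E
```

```text
20.9 [ 577.42434745 -105.04467222  206.26300902] [-0.61668963  0.39448902  0.25893974]
[('g', '115', '327.9', '155.6'), ('r', '115', '276.3', '113.5'), ('r', '117', '241.4', '116.3'), ('r', '111', '307.9', '128.3'), ('r', '109', '212.9', '135.3')]
[('g', '27', '360.1', '260.7')]
model z28 [[328.3, 155.6], [307.9, 128.0], [276.0, 113.4], [241.1, 116.0], [212.4, 135.1]]
[[360.4, 260.5], [365.5, 247.4], [362.1, 233.9], [351.5, 223.0], [336.4, 216.9]]
```

View pics/end.png

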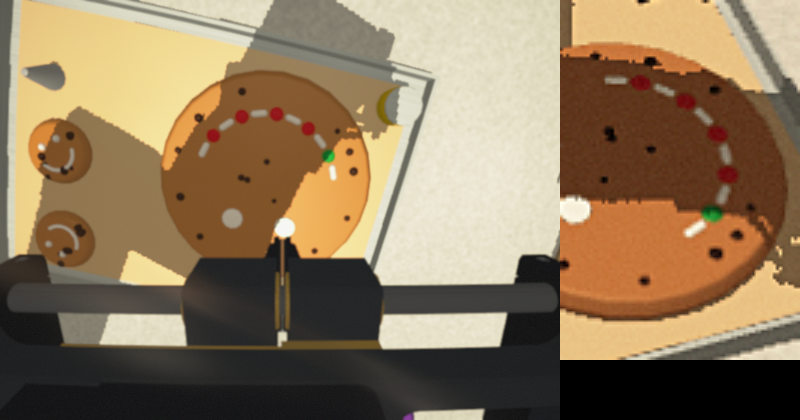

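The picture shows all five candies flush and equal in size: wrist view green (328,156), reds (308,128), (276,114), (241,116), (213,135). They sit within 0.6 px of the fully-home model. The cookie has not moved and nothing else looks disturbed, so I'm handing in.

```bash
python3 -c "
from cell import env
print(env.job_done())"
```

```text
the job is handed in; nothing more can be done
None
```

I pressed all five candies home in order, from green to the last red, each to its hard stop at about 9–13 N; the cookie did not visibly move and the job is handed in, with no verdict returned.

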